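# Roll a packed steel column under a palm board into its parking pocket

## Robot

A 6-joint arm with a two-finger parallel gripper is mounted at the origin on the work surface. World frame = base frame: x ahead of the robot, y to its left, z up, the work surface at z = 0. Lengths are in m, angles in rad, forces in N, time in s.
With the tool pointing down it reaches from about 0.3 to 1 m from the base axis. Payload 5.1 kg.
Tool frame: the origin (TCP) lies at the centre of the arm's flange, where the gripper is bolted on; the fingertips stand 190 mm ahead of it and the grasp point (between the pads) lies 171 mm ahead of it; z points along the fingers, y is the line along which they close (so a half turn about z gives the same grasp; the last joint's range is limited). The gripper opens to 95 mm and grips with 3 to 60 N. Pads are 20 mm wide; open, the fingers measure 119 mm over their backs; the gripper's body (75 mm by 180 mm) begins 59 mm behind the grasp point.
Start: joints at [1.241, 0.124, 1.65, -0, 1.367, -0.083], TCP at [0.159, 0.63, 0.405] pointing down, gripper open.
Joint ranges: [-2.61, 2.61], [-1.02, 2.33], [0.03, 2.71], [-1.35, 4.49], [0.32, 2.68], [-2.91, 2.91]. Speed limits (rad/s): [2.57, 2.57, 3.14, 3.14, 3.14, 3.14].

## Interface

Orientations are given as a unit quaternion [x, y, z, w].
In Python, from workcell import env gives the robot as it stands. The module is installed in compiled form; this text tells all that it offers.
- The arm moves only by the shell command python3 -m crank 'ROWS' [FORCE]. ROWS is JSON, a list of rows, each a list of 3 entries, a list of its own where there are three numbers: the shift along the tool's x, y, z in m, then the turn, a rotation vector about the tool's x, y, z in degrees, then the closure, from 0 (fully open) to 1 (shut). A call has 1 to 10 rows; each row is the pose to reach, as a shift and turn from the pose commanded when the call began, along the tool's axes at that moment; what a row does not reach only later rows make up. A row lasts 1/8 s, in which the tool goes at most 62.5 mm and 10.7 degrees, less where a joint would pass 70% of its speed; a pose out of reach is approached as far as the arm can. A call with a gripper value outside its range is refused whole. The fingers move at their own pace and stop on an object; FORCE is the grip in N (left out, the last holds). Time passes only in rows, so rows that repeat a pose let the fingers close. It gives the time, the measured TCP pose, the force, the opening and the grip force at its end, in the units of the state.
- env.read_state(): the state, without advancing time (a new reading comes with each control period).
- env.grab_frame(name): name is "scene" or "side" or "wrist"; returns the picture (420x560x3 uint8, red, green, blue); there is no depth.
- env.camera_info(name): a dict with "fx", "fy", "cx", "cy" (pixels), "rvec" (rotation vector, rad) and "tvec" (3), from world to camera coordinates, as OpenCV has them. Camera axes: x right, y down, z forward; pixel columns grow to the right and rows downward; lengths in m; the calibration is good to about 2 mm. A picture is of the moment at which its call begins: read the wrist's pose just before it. camera_info takes no time and is no camera call; for the wrist camera it gives the pose at the moment of the call.
- env.sign_off(): hands the job in; it is judged then, once.
The state is a dict: "time_s": time; "joints": joint angles; "joint_velocities": joint speeds; "tau": joint torques, N m; "eef_pos": TCP position; "tool_rot": TCP orientation; "force": force on the tool from outside, world axes, zero at the start; "ft_torque": the same for the moment, N m; "gripper_width": finger opening in m; "grasp_force": force on a finger pad.
Only numpy, scipy, OpenCV 4.12 (cv2) and the standard library are available. Lean on these libraries where they do the work, as an engineer would, in place of code of your own. Each camera call takes 0.05 s, during which the arm holds its last target. There are 200 camera calls.

## Task

Take the wooden palm board by its handle, lay it flat on top of the lying steel column and, keeping a light, steady pressure, roll the column under it along the rubber bed, over the low sill and into the pocket so that it lies against the stop bar. Then lay the board back down flat on its cork mat and let go. The column is packed and polished: press gently (well under 25 N), never touch it with the gripper, and leave the glassware and the rack alone.

Things in the scene. Friction and masses are not known exactly. Their poses are not given: they have to be found in the camera images.
- bed: Fixed flat bed on the bench, 190 (x) by 360 (y) mm, black rubber top 12 mm above its origin; origin at the centre of its underside. The column is rolled towards the bed's +y. Its yaw varies.
- stop: Aluminium stop bar across the bed, parallel to the bed's x axis (same axes as the bed), 170 (x) by 24 (y) by 36 mm tall, standing on the rubber; origin on the rubber at the middle of the bar's face that looks to -y (the face the column comes to rest against). In front of it a round steel sill, 160 mm long and parallel to the bar, stands 3 mm proud of the rubber (rounded, radius 6 mm), its crest 47 mm before the face. Bar and sill are fixed; their place along the bed varies.
- seat (a point): Where the middle of the column's axis is when it is parked: 30 mm before the stop's face and 30 mm above the rubber. Axes as the stop's. In the pocket between sill and bar the column has about 3 mm of play in y.
- column: Polished steel cylinder, 60 mm in diameter and 130 mm long (with small fittings in the ends, 14 mm more at each), about 0.5 kg (hidden, varies), lying on the rubber on the -y side of the sill and free to roll; origin at its centre, on its axis; its x axis is the cylinder's axis (roughly along the bed's x; y and z turn as it rolls).
- mat: Thin cork mat, fixed, 130 (x) by 240 (y) by 4 mm thick; origin at the centre of its underside. It lies to the left or to the right of the bed.
- board: Palm board: plywood plate 80 (x) by 200 (y) by 10 mm with a flat underside, lying on the cork mat; from the middle of its top rises an upright wooden block handle, 60 (x) by 22 (y) by 65 mm tall, to be pinched across its 22 mm (along the board's y). Origin at the centre of the plate's underside; 0.2 kg. Rolled without slip, the column moves half as far as the board.
- dishes: Stack of three round dishes, 94 mm across, 35 mm high, on the side of the bed where the mat is not; origin at the centre of the underside. Leave alone.
- flask: Conical glass flask, 80 mm across, 124 mm tall, beyond the work on the left; origin at the centre of the underside. Leave alone.
- beaker: Glass beaker, 70 mm across, 90 mm tall, beyond the work on the right; origin at the centre of the underside. Leave alone.
- rack: Aluminium tube rack, 90 (x) by 240 (y) mm, 57 mm tall, with tubes up to 99 mm, beyond the bed; origin at the centre of the underside. Leave alone.
Things that resemble listed ones, but are neither listed nor needed, are in the scene too. Of the things like the board, leave any that is turquoise; of the rest the larger one is meant. Leave any orange look-alike of the stop alone.

How it is judged:
On the way, in this order (a step that is already met when the one before it is completed fails the run):
1. the board is pressed on top of the column while the column is still more than 60 mm from its parked place (contact force between board and column above 0.5 N and z of board in the frame of bed above 0.062 m and y of column in the frame of seat below -0.06 m), for 0.1 s.
2. the column is rolled along under the pressed board, 15 to 50 mm from its parked place (contact force between board and column above 0.5 N and z of board in the frame of bed above 0.062 m and y of column in the frame of seat between -0.05 and -0.015 m), for 0.1 s.
At the end, for the whole second after the job is handed in: Column at rest in the pocket: within -5/+3 mm of the parked place along the bed, under 1.5 mm high, within 40 mm sideways, parallel to the bar within 0.06 rad. Board flat on the cork mat, right way up, within 45 mm of its centre, at rest (y of column in the frame of seat between -0.005 and 0.003 m and z of column in the frame of seat between -0.003 and 0.0015 m and x of column in the frame of seat between -0.04 and 0.04 m and angle between the x axis of column and the x axis of stop, either way round below 0.06 rad and linear speed of each of column, board below 0.01 m/s and horizontal distance between board and mat below 0.045 m and height (world z) of board below 0.007 m and angle between board's own z axis and vertical below 0.05 rad); the robot touches nothing.
It fails at once if the board presses the column with more than 25 N (contact force between board and column above 25 N).
It fails at once if the column is pressed or knocked against the stop bar or sill with more than 40 N (contact force between column and stop above 40 N).
It fails at once if the gripper or arm touches the column (contact force between any of the fingers, the arm and column above 0.5 N).
It fails at once if the dishes, flask, beaker or rack is shifted more than 20 mm (distance of any of dishes, flask, beaker, rack from where it was at the start of the episode above 0.02 m).
It also fails if it takes over 72 s, if anything falls off the work surface, if the arm or the gripper's body presses on something with over 40 N, if the wrist force passes 120 N, or if a joint passes its speed limit or range.

## Working session

There is one attempt and no reset: what is moved stays moved. The work goes in short steps, Python scripts to look and compute and a shell command to move; the robot and the scene stay as the last step left them, time stands still between calls to the robot, and variables do not carry over. Pictures are saved under pics/ and viewed, at most 10 in all, crops included, and the job is handed in when it is done.

```bash
mkdir -p pics; cat > h.py <<'E'
import numpy as np, cv2
from workcell import env
def grab(n,f):
    im=env.grab_frame(n); cv2.imwrite(f'pics/{f}.png',im[:,:,::-1]); return im
def ray(ci,u,v):
    R=cv2.Rodrigues(np.array(ci['rvec'],float))[0]; t=np.array(ci['tvec'],float).ravel()
    d=R.T@np.array([(u-ci['cx'])/ci['fx'],(v-ci['cy'])/ci['fy'],1.]); return -R.T@t,d
def onz(ci,u,v,z):
    c,d=ray(ci,u,v); return c+d*(z-c[2])/d[2]
def proj(ci,P):
    return cv2.projectPoints(np.array(P,float).reshape(-1,3),np.array(ci['rvec'],float),np.array(ci['tvec'],float),np.array([[ci['fx'],0,ci['cx']],[0,ci['fy'],ci['cy']],[0,0,1.]]),None)[0].reshape(-1,2)
E
python3 - <<'E'
from h import *
ims=[grab(n,n+'0') for n in ('scene','side','wrist')]
for n in ('scene','side','wrist'):
    ci=env.camera_info(n); print(n,ray(ci,280,210),ci['fx'])
s=env.read_state();print(s['tool_rot'],s['eef_pos'],s['force'],s['gripper_width'])
cv2.imwrite('pics/both.png',cv2.resize(ims[0],(784,588))[:,:,::-1])
E
```

```text
scene (array([1.40650994, 0.19998196, 1.65396851]), array([-0.47648665, -0.16750984, -0.86319727])) 539.2429757226043
side (array([-0.11996981, -0.89211795,  1.08911116]), array([ 0.4445005 ,  0.52204182, -0.72804953])) 484.9921350765303
wrist (array([0.07918683, 0.64957916, 0.3835539 ]), array([ 0.28705017, -0.05289549, -0.95665517])) 306.6536011540697
[ 1.23098139e-01  9.92394154e-01 -8.12607878e-04 -1.74857069e-04] [0.15875955 0.63011735 0.40374366] [ 0.65884919  0.04133918 -0.22895735] 0.09542914332359147
```

View pics/both.png

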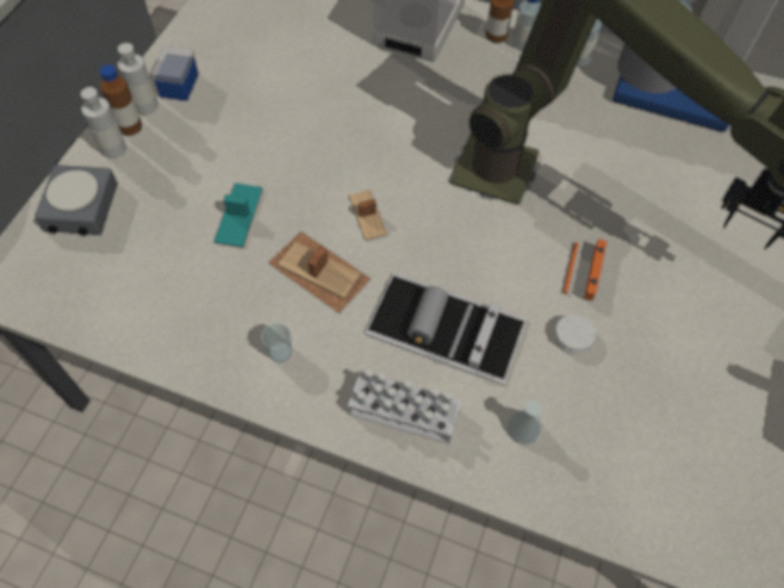

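View pics/side0.png

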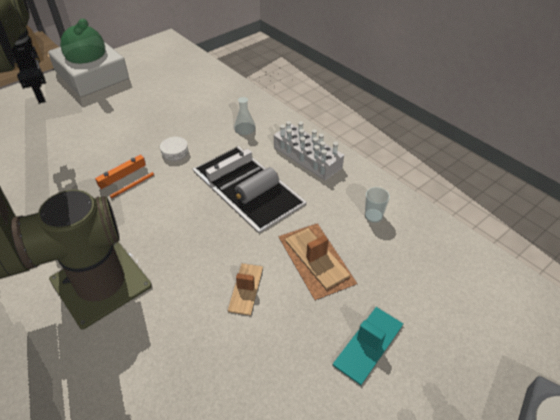

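The scene image (784-wide copy) shows three boards: turquoise at (238,215), small plywood at (367,215) and larger plywood on the cork mat at (318,268). The one on the mat is meant, because it is the larger of the two that aren't turquoise. The stop is the grey bar at (484,335); the orange one at (597,268) is a decoy. I'll confirm this in an enlarged crop.

```bash
python3 - <<'E'
from h import *
a=cv2.imread('pics/scene0.png'); b=cv2.imread('pics/side0.png')
c=cv2.resize(a[150:290,185:385],(800,560),interpolation=cv2.INTER_CUBIC)
cv2.imwrite('pics/crop1.png',c)
ims={'scene':a,'side':b}
for n,im in ims.items():
    ci=env.camera_info(n); hsv=cv2.cvtColor(im,cv2.COLOR_BGR2HSV)
    # rubber: very dark, near bed
    m=(hsv[...,2]<45).astype(np.uint8)
    roi=np.zeros_like(m)
    if n=='scene': roi[190:280,255:380]=1
    else: roi[140:235,190:310]=1
    m=cv2.morphologyEx(m*roi,cv2.MORPH_OPEN,np.ones((2,2)))
    pts=np.argwhere(m)[:,::-1]
    P=np.array([onz(ci,u,v,.012)[:2] for u,v in pts]).astype(np.float32)
    print(n,'rubber',cv2.minAreaRect(P*1000),len(P))
    # wood: mat+board
    H=hsv[...,0];S=hsv[...,1];V=hsv[...,2]
    w=((H<22)&(S>60)).astype(np.uint8); roi[:]=0
    if n=='scene': roi[160:225,188:268]=1
    else: roi[220:303,270:362]=1
    w=cv2.morphologyEx(w*roi,cv2.MORPH_OPEN,np.ones((2,2)))
    k,l,st,_=cv2.connectedComponentsWithStats(w); i=1+st[1:,4].argmax()
    pts=np.argwhere(l==i)[:,::-1]
    P=np.array([onz(ci,u,v,.004)[:2] for u,v in pts]).astype(np.float32)
    print(n,'mat',cv2.minAreaRect(P*1000),len(P))
    for p in cv2.boxPoints(cv2.minAreaRect(P*1000)): print(p)
    print([tuple(hsv[y,x]) for y,x in ([(190,215),(187,222),(183,228),(195,240)] if n=='scene' else [(265,300),(240,318),(250,316),(270,325)])])
E
```

```text
scene rubber ((535.629150390625, 40.18034362792969), (338.019287109375, 159.48411560058594), 89.36882019042969) 2572
scene mat ((501.6101989746094, -316.2703857421875), (237.67706298828125, 128.29306030273438), 73.23933410644531) 1990
[ 405.91876 -411.56213]
[ 528.7616 -448.5586]
[ 597.30164 -220.97864]
[ 474.4588  -183.98218]
[(np.uint8(16), np.uint8(89), np.uint8(106)), (np.uint8(12), np.uint8(131), np.uint8(121)), (np.uint8(12), np.uint8(132), np.uint8(114)), (np.uint8(16), np.uint8(88), np.uint8(145))]
side rubber ((529.8956909179688, 29.079727172851562), (337.02020263671875, 160.3256072998047), 89.49398040771484) 1934
side mat ((497.0234069824219, -326.24072265625), (239.4779510498047, 129.42234802246094), 73.48249816894531) 3176
[ 400.93988 -422.6405 ]
[ 525.02136 -459.43634]
[ 593.10693 -229.84094]
[ 469.02545 -193.0451 ]
[(np.uint8(13), np.uint8(119), np.uint8(158)), (np.uint8(11), np.uint8(146), np.uint8(147)), (np.uint8(12), np.uint8(135), np.uint8(91)), (np.uint8(16), np.uint8(96), np.uint8(114))]
```

View pics/crop1.png

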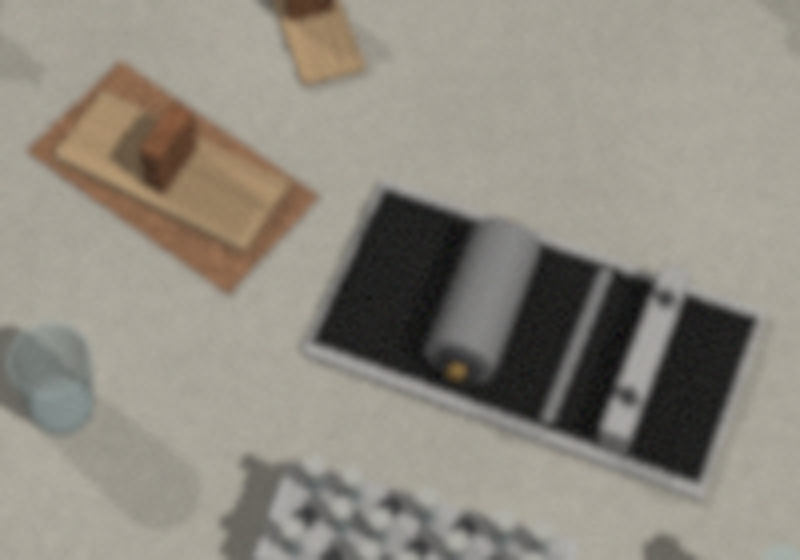

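The crop confirms it: the larger plywood board lies on the cork mat at (170,160), with its block handle at (168,150). The grey stop bar is at (645,360), the sill at (578,340) and the column at (485,300). Next I'll move over the board for a close look.

```bash
python3 -m crank '[[[-0.563,-0.838,0],[0,0,2.5],0],[[-0.563,-0.838,0],[0,0,2.5],0],[[-0.563,-0.838,0],[0,0,2.5],0],[[-0.563,-0.838,0],[0,0,2.5],0],[[-0.563,-0.838,0],[0,0,2.5],0],[[-0.563,-0.838,0],[0,0,2.5],0],[[-0.563,-0.838,0],[0,0,2.5],0],[[-0.563,-0.838,0],[0,0,2.5],0],[[-0.563,-0.838,0],[0,0,2.5],0],[[-0.563,-0.838,0],[0,0,2.5],0]]'
```

```text
time_s: 1.4
eef_pos: [0.3699, 0.0401, 0.4048]
tool_rot: [0.145, 0.989, 0.0, 0.001]
force: [-0.2, 0.9, -0.1]
gripper_width: 0.0949
grasp_force: 0.0
```

```bash
python3 - <<'E'
from h import *
import json
im=grab('wrist','w1'); ci=env.camera_info('wrist')
json.dump({k:np.array(v).ravel().tolist() if k in('rvec','tvec') else v for k,v in ci.items()},open('w1.json','w'))
cv2.imwrite('pics/w1b.png',cv2.resize(im[:,:,::-1],(784,588)))
E
python3 -m crank '[[[-0.228,-0.308,0],[0,0,0],0],[[-0.228,-0.308,0],[0,0,0],0],[[-0.228,-0.308,0],[0,0,0],0],[[-0.228,-0.308,0],[0,0,0],0],[[-0.228,-0.308,0],[0,0,0],0],[[-0.228,-0.308,0],[0,0,0],0],[[-0.228,-0.308,0],[0,0,0],0],[[-0.228,-0.308,0],[0,0,0],0]]'
python3 - <<'E'
from h import *
import json
im=grab('wrist','w2'); ci=env.camera_info('wrist')
json.dump({k:np.array(v).ravel().tolist() if k in('rvec','tvec') else v for k,v in ci.items()},open('w2.json','w'))
cv2.imwrite('pics/w2b.png',cv2.resize(im[:,:,::-1],(784,588)))
E
```

```text
time_s: 2.45
eef_pos: [0.5003, -0.3182, 0.404]
tool_rot: [0.145, 0.989, 0.001, -0.001]
force: [0.2, 0.5, -0.0]
gripper_width: 0.0949
grasp_force: 0.0
```

View pics/w1b.png

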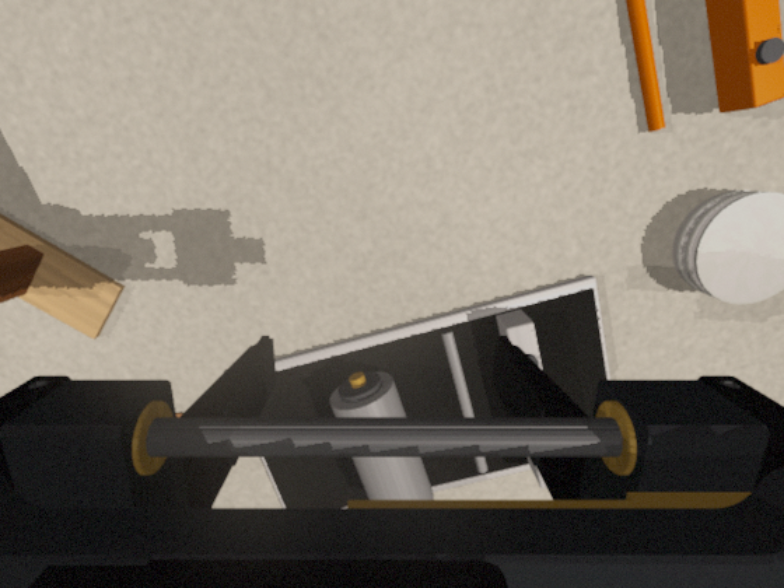

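View pics/w2b.png

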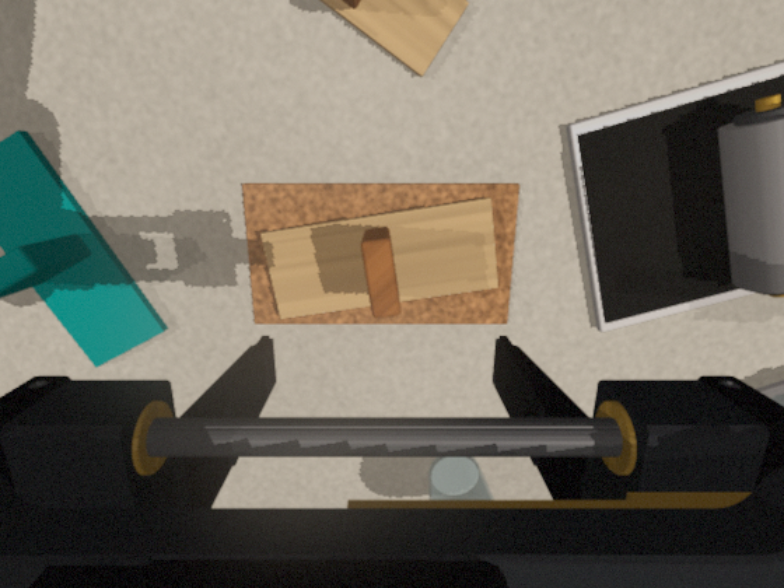

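w1 shows the bed's near edge from (275,365) to (595,280), the sill from (447,335) to (482,470) and the column's near end fitting at (358,380). In w2 the mat corners are (242,184), (519,184), (508,323) and (255,323). The plate corners are (262,234), (490,198), (498,287) and (280,319), and the handle is around (380,272).

```bash
python3 - <<'E'
from h import *
import json
w1=json.load(open('w1.json'));w2=json.load(open('w2.json'))
g=lambda ci,L,z:np.array([onz(ci,u/1.4,v/1.4,z) for u,v in L])[:,:2]*1000
B=g(w2,[(262,234),(490,198),(498,287),(280,319)],.014);M=g(w2,[(242,184),(519,184),(508,323),(255,323)],.004)
ang=lambda p:np.degrees(np.arctan2(p[1],p[0]))
for n,Q in(('board',B),('mat',M)):
    print(n,Q.round(),Q.mean(0).round(1),[ang(Q[1]-Q[0]),ang(Q[2]-Q[3])],np.linalg.norm(Q-np.roll(Q,1,0),axis=1).round())
H=g(w2,[(363,232),(389,228),(400,312),(374,317)],.079);print('handle top',H.round(),H.mean(0))
print('bed w2',g(w2,[(578,137),(607,321)],.012),'w1 near right, left',g(w1,[(592,290),(278,371)],.012))
print('sill',g(w1,[(447,335),(482,470)],.015))
print('column end fit w1 tip',g(w1,[(357,380)],.042),'w2',g(w2,[(767,102)],.042))
s=env.read_state();print(s['joints'],s['tool_rot'])
E
```

```text
board [[ 447. -411.]
 [ 474. -216.]
 [ 553. -226.]
 [ 525. -424.]] [ 499.7 -319.1] [np.float64(82.18901743266346), np.float64(82.05789841500426)] [ 79. 197.  79. 200.]
mat [[ 403. -415.]
 [ 471. -187.]
 [ 594. -222.]
 [ 525. -451.]] [ 498.  -318.9] [np.float64(73.31195664357129), np.float64(73.27067883206584)] [127. 238. 127. 239.]
handle top [[ 462. -321.]
 [ 465. -303.]
 [ 528. -313.]
 [ 526. -333.]] [ 494.97869825 -317.34356367]
bed w2 [[ 447.23068325 -135.57641246]
 [ 614.35393509 -135.85573504]] w1 near right, left [[454.51693551 203.27929236]
 [446.26244469 -97.6284829 ]]
sill [[456.86253326  66.91522608]
 [612.24397938  62.96946518]]
column end fit w1 tip [[462.96971982 -21.19134758]] w2 [[460.96653066 -11.14538506]]
[-6.56111876e-01 -1.59642220e-03  1.78220783e+00  3.48928125e-04
  1.36221393e+00 -1.93694172e+00] [ 1.44511671e-01  9.89502889e-01  4.50340673e-04 -4.54090194e-04]
```

```bash
python3 -m crank '[[[0.0015,-0.001,0.06],[0,0,-8.7],0],[[0.0015,-0.001,0.12],[0,0,-8.7],0],[[0.0015,-0.001,0.16],[0,0,-8.7],0],[[0.0015,-0.001,0.189],[0,0,-8.7],0],[[0.0015,-0.001,0.189],[0,0,-8.7],0],[[0.0015,-0.001,0.189],[0,0,-8.7],0.3]]' 50
python3 -m crank '[[[0,0,0],[0,0,0],0.9],[[0,0,0],[0,0,0],0.9],[[0,0,0],[0,0,0],0.9],[[0,0,0],[0,0,0],0.9],[[0,0,0],[0,0,0],0.9],[[0,0,0],[0,0,0],0.9]]' 50
```

```text
time_s: 3.25
eef_pos: [0.4991, -0.3183, 0.2176]
tool_rot: [0.069, 0.998, -0.001, 0.001]
force: [-1.0, 0.4, 0.5]
gripper_width: 0.0897
grasp_force: 0.0
time_s: 4.0
eef_pos: [0.4985, -0.3189, 0.2156]
tool_rot: [0.069, 0.998, 0.0, -0.0]
force: [-0.2, -0.6, -0.5]
gripper_width: 0.0305
grasp_force: 0.0
```

```bash
python3 -m crank '[[[0,0,0],[0,0,0],1],[[0,0,0],[0,0,0],1],[[0,0,0],[0,0,0],1],[[0,0,-0.05],[0,0,0],1],[[0,0,-0.10],[0,0,0],1],[[0,0,-0.14],[0,0,0],1],[[0,0,-0.14],[0,0,0],1],[[0,0,-0.14],[0,0,0],1]]' 50
python3 - <<'E'
from h import *
import json
im=grab('wrist','w3'); s=grab('side','s3'); q=grab('scene','q3')
ci=env.camera_info('wrist')
json.dump({k:np.array(v).ravel().tolist() if k in('rvec','tvec') else v for k,v in ci.items()},open('w3.json','w'))
E
```

```text
time_s: 5.0
eef_pos: [0.4981, -0.3185, 0.3539]
tool_rot: [0.069, 0.998, 0.001, -0.001]
force: [-0.3, -0.2, -1.9]
gripper_width: 0.022
grasp_force: 50.0
```

```bash
python3 -m crank '[[[0,0,-0.04],[0,0,-6.7],1],[[-0.093,0.365,-0.05],[0,0,-6.7],1],[[-0.093,0.365,-0.05],[0,0,-6.7],1],[[-0.093,0.365,-0.05],[0,0,-6.7],1],[[-0.093,0.365,-0.05],[0,0,-6.7],1],[[-0.093,0.365,-0.05],[0,0,-6.7],1],[[-0.093,0.365,-0.05],[0,0,-6.7],1],[[-0.093,0.365,-0.05],[0,0,-6.7],1],[[-0.093,0.365,-0.05],[0,0,-6.7],1]]'
python3 - <<'E'
from h import *
import json
im=grab('wrist','w4'); ci=env.camera_info('wrist')
json.dump({k:np.array(v).ravel().tolist() if k in('rvec','tvec') else v for k,v in ci.items()},open('w4.json','w'))
cv2.imwrite('pics/w4b.png',cv2.resize(im[:,:,::-1],(784,588)))
E
```

```text
time_s: 6.28
eef_pos: [0.641, 0.03, 0.4039]
tool_rot: [0.01, 1.0, -0.0, -0.001]
force: [0.0, -0.6, -1.4]
gripper_width: 0.0224
grasp_force: 50.0
```

View pics/w4b.png

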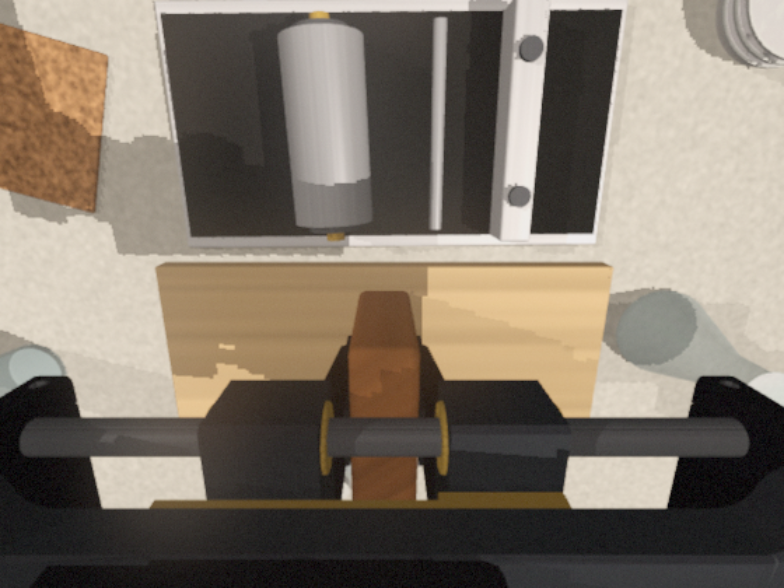

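w4 shows the column clearly, with end fittings at (319,14) and (336,236). The sill runs from (439,18) to (436,229), and the rubber corners are (163,14), (620,10), (594,234) and (190,237). The board is held square.

```bash
python3 - <<'E'
from h import *
import json
w=json.load(open('w4.json'))
g=lambda L,z:np.array([onz(w,u/1.4,v/1.4,z) for u,v in L])[:,:2]*1000
C=g([(319,15),(336,236)],.042);print('col',C,C.mean(0))
# silhouette: mid tangent planes, row 130
for (l,r) in (((281,60),(364,60)),((288,130),(367,130)),((295,215),(371,215))):
    c,d1=ray(w,l[0]/1.4,l[1]/1.4);c,d2=ray(w,r[0]/1.4,r[1]/1.4)
    a=np.array([np.arctan2(d[1],-d[2]) for d in(d1,d2)]);m=np.tan(a.mean());h=c[2]-.042
    print('sil y',1000*(c[1]+m*h), 'dia chk',2*1000*h/np.cos(a.mean())*np.sin((a[1]-a[0])/2))
S=g([(439,18),(436,229)],.015);print('sill',S)
R=g([(163,14),(620,10),(594,234),(190,237)],.012);print('rub',R,R.mean(0))
E
```

```text
col [[458.03285245 -11.94411437]
 [612.842086    -8.60935458]] [535.43746922 -10.27673447]
sil y -10.998988417362586 dia chk 58.74701904194552
sil y -10.281426454418058 dia chk 58.383119364842344
sil y -9.753588027230236 dia chk 59.325677663208374
sill [[454.13618713  74.9710928 ]
 [613.07705599  74.57240273]]
rub [[ 445.82501582 -133.76055074]
 [ 451.1277264   212.14502144]
 [ 621.07436982  212.39096105]
 [ 615.48464149 -139.1913517 ]] [533.37793838  37.89602001]
```

```bash
python3 -m crank '[[[0.104,-0.107,0],[0,0,0],1],[[0.104,-0.107,0],[0,0,0],1],[[0.104,-0.107,0.02],[0,0,0],1],[[0.104,-0.107,0.07],[0,0,0],1],[[0.104,-0.107,0.1],[0,0,0],1],[[0.104,-0.107,0.108],[0,0,0],1],[[0.104,-0.107,0.112],[0,0,0],1],[[0.104,-0.107,0.112],[0,0,0],1]]' 60
```

```text
time_s: 7.32
eef_pos: [0.5353, -0.0753, 0.2951]
tool_rot: [0.011, 1.0, -0.0, 0.001]
force: [0.0, -0.1, -1.9]
gripper_width: 0.0214
grasp_force: 60.0
```

```bash
python3 -m crank '[[[0,0,0.003],[0,0,0],1],[[0,0,0.005],[0,0,0],1],[[0,0,0.005],[0,0,0],1]]'; python3 - <<'E'
from h import *
im=grab('side','s5')
cv2.imwrite('pics/s5b.png',cv2.resize(im[120:260,170:350],(772,600),interpolation=cv2.INTER_CUBIC)[:,:,::-1])
print([env.read_state()[k] for k in('force','eef_pos','tool_rot')])
E
```

```text
time_s: 7.7
eef_pos: [0.5348, -0.0748, 0.2888]
tool_rot: [0.011, 1.0, 0.0, -0.0]
force: [0.5, -0.2, -1.5]
gripper_width: 0.0218
grasp_force: 60.0
[array([-0.24395673,  0.30127487, -1.85714396]), array([ 0.53484635, -0.07484922,  0.28881747]), array([ 1.07614887e-02,  9.99942093e-01, -1.84923735e-05,  3.38439461e-05])]
```

View pics/s5b.png

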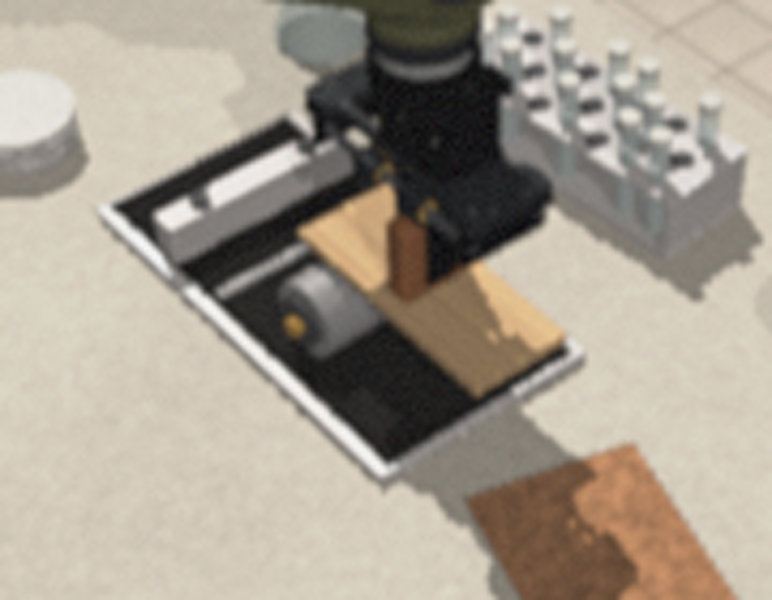

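The board is level above the column, with about 35 mm overhang at the front. Lowering slowly to contact.

```bash
python3 -m crank '[[[0,0,0.002],[0,0,0],1],[[0,0,0.004],[0,0,0],1],[[0,0,0.004],[0,0,0],1]]';python3 -m crank '[[[0,0,0.001],[0,0,0],1],[[0,0,0.001],[0,0,0],1]]'
```

```text
time_s: 8.12
eef_pos: [0.5347, -0.0749, 0.2844]
tool_rot: [0.011, 1.0, 0.0, -0.0]
force: [-0.7, -1.1, -2.2]
gripper_width: 0.022
grasp_force: 60.0
time_s: 8.38
eef_pos: [0.5348, -0.0749, 0.2837]
tool_rot: [0.011, 1.0, 0.0, -0.0]
force: [-1.3, -0.6, -1.9]
gripper_width: 0.0218
grasp_force: 60.0
```

```bash
python3 -m crank '[[[0,0,0.001],[0,0,0],1],[[0,0,0.001],[0,0,0],1]]'; python3 -c "
from workcell import env
s=env.read_state();print(s['ft_torque'],s['eef_pos'],s['force'])"
```

```text
time_s: 8.62
eef_pos: [0.535, -0.075, 0.2834]
tool_rot: [0.011, 1.0, 0.0, 0.0]
force: [-1.5, 1.2, 1.8]
gripper_width: 0.0218
grasp_force: 60.0
[0.30986783 0.44336897 0.11838997] [ 0.53495854 -0.07495069  0.28343434] [-1.51838285  1.21007724  1.78620075]
```

```bash
python3 -m crank '[[[0,0,0.0003],[0,0,0],1],[[0,0.002,0.0003],[0,0,0],1],[[0,0.006,0.0003],[0,0,0],1],[[0,0.011,0.0003],[0,0,0],1],[[0,0.016,0.0003],[0,0,0],1],[[0,0.022,0.0003],[0,0,0],1],[[0,0.028,0.0003],[0,0,0],1],[[0,0.034,0.0003],[0,0,0],1],[[0,0.038,0.0003],[0,0,0],1],[[0,0.04,0.0003],[0,0,0],1]]'
```

```text
time_s: 9.88
eef_pos: [0.5355, -0.0348, 0.2834]
tool_rot: [0.01, 1.0, -0.0, -0.001]
force: [-6.4, -1.0, 7.0]
gripper_width: 0.0217
grasp_force: 60.0
```

```bash
python3 - <<'E'
from h import *
im=grab('side','s6')
cv2.imwrite('pics/s6b.png',cv2.resize(im[140:230,200:300],(660,594),interpolation=cv2.INTER_CUBIC)[:,:,::-1])
s=env.read_state();print(s['ft_torque'],s['force'],s['eef_pos'])
# fitting (gold) centroid
for n in('s5','s6'):
    h=cv2.cvtColor(cv2.imread(f'pics/{n}.png'),cv2.COLOR_BGR2HSV); m=((h[...,0]>10)&(h[...,0]<28)&(h[...,1]>110)&(h[...,2]>60)).astype(np.uint8)
    m[:,:215]=0;m[:,262:]=0;m[:160]=0;m[205:]=0
    k,l,st,c=cv2.connectedComponentsWithStats(m);ci=env.camera_info('side')
    for i in range(1,k):
        if st[i,4]>4: print(n,st[i],c[i],onz(ci,*c[i],.042))
E
```

```text
[0.41854415 1.03798002 0.27075714] [-4.59229271  0.40652091  7.51612266] [ 0.53550686 -0.03462011  0.28332817]
s5 [260 171   2  17  24] [260.70833333 178.29166667] [0.56226736 0.00316367 0.042     ]
s5 [236 193   5   6  21] [238.04761905 195.61904762] [ 0.46098125 -0.0122529   0.042     ]
s6 [252 163  10  22 160] [256.1    174.1125] [0.56334351 0.02793844 0.042     ]
s6 [232 190   5   5  21] [234. 192.] [0.4609928  0.00842722 0.042     ]
```

```bash
python3 -m crank '[[[0.0012,0.002,-0.0005],[0,0,0],1],[[0.0014,0.006,-0.0005],[0,0,0],1],[[0.0016,0.011,-0.0005],[0,0,0],1],[[0.0018,0.016,-0.0005],[0,0,0],1],[[0.002,0.022,-0.0005],[0,0,0],1],[[0.0022,0.028,-0.0005],[0,0,0],1],[[0.0024,0.034,-0.0005],[0,0,0],1],[[0.0026,0.04,-0.0005],[0,0,0],1],[[0.0027,0.044,-0.0005],[0,0,0],1],[[0.0028,0.044,-0.0005],[0,0,0],1]]'; python3 -c "
from workcell import env
s=env.read_state();print(s['ft_torque'],s['force'])"
```

```text
time_s: 11.18
eef_pos: [0.5339, 0.0097, 0.2834]
tool_rot: [0.011, 1.0, 0.0, 0.0]
force: [-2.0, 0.3, 5.9]
gripper_width: 0.022
grasp_force: 60.0
[0.19583399 0.40562498 0.01533117] [-1.95198971  0.30719354  5.9226044 ]
```

```bash
python3 -m crank '[[[0.0004,0.002,0],[0,0,0],1],[[0.0006,0.006,0],[0,0,0],1],[[0.0008,0.011,0],[0,0,0],1],[[0.001,0.016,0],[0,0,0],1],[[0.0012,0.022,0],[0,0,0],1],[[0.0014,0.028,0],[0,0,0],1],[[0.0016,0.034,0],[0,0,0],1],[[0.0018,0.038,0],[0,0,0],1],[[0.0018,0.042,0],[0,0,0],1],[[0.0018,0.042,0],[0,0,0],1]]'; python3 - <<'E'
from h import *
im=grab('side','s7')
s=env.read_state();print(s['ft_torque'],s['force'],s['eef_pos'])
for n in('s5','s7'):
    h=cv2.cvtColor(cv2.imread(f'pics/{n}.png'),cv2.COLOR_BGR2HSV); m=((h[...,0]>10)&(h[...,0]<28)&(h[...,1]>110)&(h[...,2]>60)).astype(np.uint8)
    m[:,:215]=0;m[:,262:]=0;m[:160]=0;m[205:]=0
    k,l,st,c=cv2.connectedComponentsWithStats(m);ci=env.camera_info('side')
    for i in range(1,k):
        if st[i,4]>4: print(n,st[i],c[i],onz(ci,*c[i],.042))
E
```

```text
time_s: 12.42
eef_pos: [0.533, 0.0517, 0.2834]
tool_rot: [0.011, 1.0, 0.0, 0.0]
force: [-2.4, 0.4, 5.8]
gripper_width: 0.0214
grasp_force: 60.0
[ 0.02945079  0.47769063 -0.00646241] [-2.58295633  0.33764756  5.7490807 ] [0.53304314 0.05161978 0.28336935]
s5 [260 171   2  17  24] [260.70833333 178.29166667] [0.56226736 0.00316367 0.042     ]
s5 [236 193   5   6  21] [238.04761905 195.61904762] [ 0.46098125 -0.0122529   0.042     ]
s7 [234 160  19  11 100] [240.53 164.22] [0.55440803 0.09826299 0.042     ]
s7 [224 183   4   5  16] [225.625  184.5625] [0.46088212 0.05202314 0.042     ]
```

Still no slip: the column has moved 64 mm for 126 mm of board travel. Next I'll feel for the sill.

```bash
python3 -m crank '[[[0.0004,0.003,0.0003],[0,0,0],1],[[0.0006,0.006,0.0003],[0,0,0],1],[[0.0008,0.009,0.0003],[0,0,0],1],[[0.0008,0.009,0.0003],[0,0,0],1]]'
```

```text
time_s: 12.98
eef_pos: [0.5326, 0.0607, 0.2834]
tool_rot: [0.011, 1.0, -0.0, 0.001]
force: [-2.2, 0.2, 6.0]
gripper_width: 0.0217
grasp_force: 60.0
```

```bash
python3 -m crank '[[[0.0002,0.002,0.0],[0,0,0],1],[[0.0002,0.004,0.0],[0,0,0],1],[[0.0002,0.004,0.0],[0,0,0],1]]'
```

```text
time_s: 13.35
eef_pos: [0.5325, 0.0645, 0.2834]
tool_rot: [0.011, 1.0, -0.0, 0.001]
force: [-3.0, -1.0, 7.2]
gripper_width: 0.0217
grasp_force: 60.0
```

```bash
python3 -m crank '[[[0.0002,0.002,0.0],[0,0,0],1],[[0.0002,0.004,-0.0002],[0,0,0],1],[[0.0002,0.004,-0.0002],[0,0,0],1]]'
```

```text
time_s: 13.72
eef_pos: [0.5323, 0.0682, 0.2837]
tool_rot: [0.011, 1.0, -0.001, 0.0]
force: [-3.6, -1.5, 7.1]
gripper_width: 0.0221
grasp_force: 60.0
```

```bash
python3 -m crank '[[[0.0001,0.002,-0.0003],[0,0,0],1],[[0.0001,0.004,-0.0006],[0,0,0],1],[[0.0001,0.004,-0.0006],[0,0,0],1]]'
```

```text
time_s: 14.1
eef_pos: [0.5322, 0.0722, 0.2843]
tool_rot: [0.011, 1.0, -0.001, 0.0]
force: [-4.5, -2.0, 8.5]
gripper_width: 0.0216
grasp_force: 60.0
```

```bash
python3 -m crank '[[[0.0006,0.002,-0.0004],[0,0,0],1],[[0.0008,0.004,-0.0008],[0,0,0],1],[[0.0008,0.004,-0.0008],[0,0,0],1]]'
```

```text
time_s: 14.48
eef_pos: [0.5317, 0.0763, 0.2849]
tool_rot: [0.011, 1.0, -0.001, 0.001]
force: [-2.0, -1.4, 4.2]
gripper_width: 0.0213
grasp_force: 60.0
```

```bash
python3 -m crank '[[[0.0003,0.002,-0.0003],[0,0,0],1],[[0.0003,0.004,-0.0006],[0,0,0],1],[[0.0003,0.004,-0.0006],[0,0,0],1]]'
```

```text
time_s: 14.85
eef_pos: [0.5316, 0.0804, 0.2854]
tool_rot: [0.011, 1.0, -0.0, 0.001]
force: [-0.1, -1.6, 5.9]
gripper_width: 0.0218
grasp_force: 60.0
```

```bash
python3 -m crank '[[[0.0002,0.002,-0.0001],[0,0,0],1],[[0.0002,0.004,-0.0003],[0,0,0],1],[[0.0002,0.006,-0.0004],[0,0,0],1],[[0.0002,0.006,-0.0004],[0,0,0],1]]'
```

```text
time_s: 15.35
eef_pos: [0.5316, 0.0865, 0.2859]
tool_rot: [0.011, 1.0, 0.0, 0.001]
force: [-0.7, -0.0, 5.7]
gripper_width: 0.0217
grasp_force: 60.0
```

```bash
python3 -m crank '[[[0.0002,0.002,-0.0001],[0,0,0],1],[[0.0002,0.004,-0.0002],[0,0,0],1],[[0.0002,0.006,-0.0002],[0,0,0],1],[[0.0002,0.006,-0.0002],[0,0,0],1]]'
```

```text
time_s: 15.85
eef_pos: [0.5315, 0.0926, 0.2862]
tool_rot: [0.011, 1.0, 0.0, 0.001]
force: [0.4, -0.9, 6.0]
gripper_width: 0.0218
grasp_force: 60.0
```

At the crest now; next, down the far side.

```bash
python3 -m crank '[[[0.0002,0.002,0],[0,0,0],1],[[0.0003,0.004,0],[0,0,0],1],[[0.0004,0.006,0.0001],[0,0,0],1],[[0.0004,0.009,0.0003],[0,0,0],1],[[0.0004,0.009,0.0003],[0,0,0],1]]'
```

```text
time_s: 16.48
eef_pos: [0.5314, 0.1018, 0.2862]
tool_rot: [0.011, 1.0, 0.0, 0.001]
force: [1.1, 0.3, 7.0]
gripper_width: 0.0219
grasp_force: 60.0
```

```bash
python3 -m crank '[[[0,0.002,0.0002],[0,0,0],1],[[0,0.004,0.0005],[0,0,0],1],[[0,0.006,0.0008],[0,0,0],1],[[0,0.006,0.0008],[0,0,0],1]]'
```

```text
time_s: 16.98
eef_pos: [0.5316, 0.1079, 0.2858]
tool_rot: [0.011, 1.0, 0.001, 0.001]
force: [0.6, 2.1, 7.5]
gripper_width: 0.0217
grasp_force: 60.0
```

```bash
python3 -m crank '[[[0,0.002,0.0002],[0,0,0],1],[[0,0.004,0.0005],[0,0,0],1],[[0,0.006,0.0008],[0,0,0],1],[[0,0.006,0.0008],[0,0,0],1]]'
```

```text
time_s: 17.48
eef_pos: [0.5317, 0.1141, 0.2852]
tool_rot: [0.011, 1.0, 0.001, 0.001]
force: [-0.0, 2.5, 9.8]
gripper_width: 0.0223
grasp_force: 60.0
```

```bash
python3 -m crank '[[[0,0.002,0.0003],[0,0,0],1],[[0,0.004,0.0007],[0,0,0],1],[[0,0.006,0.001],[0,0,0],1],[[0,0.006,0.001],[0,0,0],1]]'
```

```text
time_s: 17.98
eef_pos: [0.5318, 0.1202, 0.2844]
tool_rot: [0.011, 1.0, 0.001, 0.001]
force: [-0.3, 3.2, 10.4]
gripper_width: 0.0219
grasp_force: 60.0
```

```bash
python3 -m crank '[[[0,0.002,0.0002],[0,0,0],1],[[0,0.004,0.0004],[0,0,0],1],[[0,0.006,0.0007],[0,0,0],1],[[0,0.006,0.0007],[0,0,0],1]]'
```

```text
time_s: 18.48
eef_pos: [0.5317, 0.126, 0.2835]
tool_rot: [0.011, 1.0, 0.001, 0.0]
force: [-3.2, 1.9, 10.8]
gripper_width: 0.022
grasp_force: 60.0
```

```bash
python3 -m crank '[[[0,0.001,0],[0,0,0],1],[[0,0.003,0],[0,0,0],1],[[0,0.004,0],[0,0,0],1]]'; python3 - <<'E'
from h import *
im=grab('side','s8')
h=cv2.cvtColor(cv2.imread('pics/s8.png'),cv2.COLOR_BGR2HSV); m=((h[...,0]>10)&(h[...,0]<28)&(h[...,1]>110)&(h[...,2]>60)).astype(np.uint8)
m[:,:205]=0;m[:,262:]=0;m[:155]=0;m[205:]=0
k,l,st,c=cv2.connectedComponentsWithStats(m);ci=env.camera_info('side')
for i in range(1,k):
    if st[i,4]>3: print(st[i],c[i],onz(ci,*c[i],.042))
E
```

```text
time_s: 18.85
eef_pos: [0.5316, 0.1288, 0.2832]
tool_rot: [0.011, 1.0, -0.002, -0.0]
force: [-3.5, -5.1, 11.7]
gripper_width: 0.0214
grasp_force: 60.0
[220 155  10   4  23] [224.30434783 156.        ] [0.53837836 0.16615827 0.042     ]
[217 176   4   6  19] [218.31578947 178.84210526] [0.45870597 0.08827034 0.042     ]
```

```bash
python3 -m crank '[[[0,-0.0008,-0.001],[0,0,0],1],[[0,-0.0008,-0.003],[0,0,0],1],[[0,-0.0008,-0.008],[0,0,0],1],[[0,0,-0.03],[0,0,0],1],[[0,0,-0.08],[0,0,0],1],[[0,0,-0.12],[0,0,0],1],[[0,0,-0.12],[0,0,0],1],[[0,0,-0.12],[0,0,0],1]]'
```

```text
time_s: 19.9
eef_pos: [0.531, 0.1293, 0.3999]
tool_rot: [0.011, 1.0, -0.0, -0.001]
force: [-0.8, 0.4, -2.6]
gripper_width: 0.0221
grasp_force: 60.0
```

```bash
python3 -m crank '[[[-0.112,-0.097,0],[0,0,0],1],[[-0.112,-0.097,0],[0,0,0],1],[[-0.112,-0.097,0],[0,0,0],1],[[-0.112,-0.097,0],[0,0,0],1],[[-0.112,-0.097,0],[0,0,0],1]]'
python3 - <<'E'
from h import *
import json
im=grab('wrist','w5'); ci=env.camera_info('wrist')
json.dump({k:np.array(v).ravel().tolist() if k in('rvec','tvec') else v for k,v in ci.items()},open('w5.json','w'))
cv2.imwrite('pics/w5b.png',cv2.resize(im[:,:,::-1],(784,588)))
E
```

```text
time_s: 20.52
eef_pos: [0.6406, 0.0303, 0.3995]
tool_rot: [0.011, 1.0, 0.0, -0.002]
force: [-1.2, -0.0, -2.1]
gripper_width: 0.0218
grasp_force: 60.0
```

View pics/w5b.png

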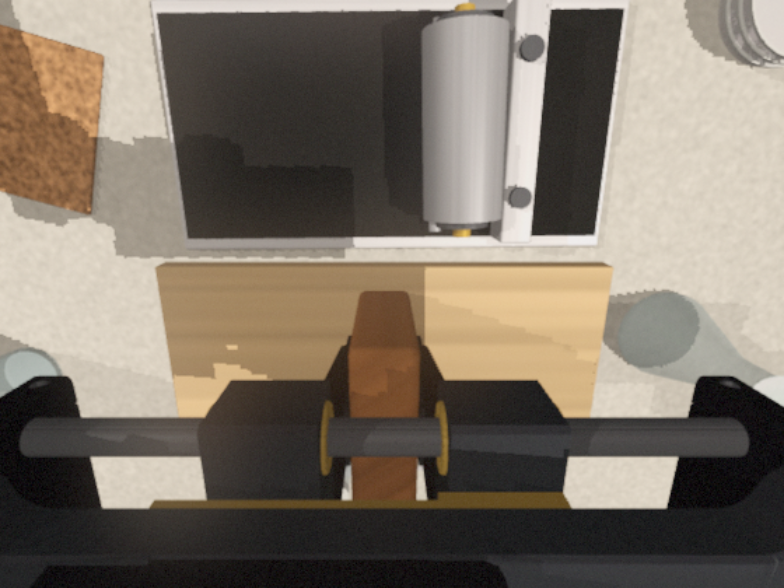

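w5 shows the column parked at (465,120), parallel to the bar and in the pocket. Taking the board back to the mat.

```bash
python3 -m crank '[[[0.135,-0.352,0],[0,0,10],1],[[0.135,-0.352,0],[0,0,10],1],[[0.135,-0.352,0],[0,0,10],1],[[0.135,-0.352,0],[0,0,10],1],[[0.135,-0.352,0],[0,0,10],1],[[0.135,-0.352,0],[0,0,10],1],[[0.135,-0.352,0.03],[0,0,10],1],[[0.135,-0.352,0.09],[0,0,10],1],[[0.135,-0.352,0.14],[0,0,10],1],[[0.135,-0.352,0.16],[0,0,10],1]]'
python3 -m crank '[[[0,0,0.01],[0,0,0],1],[[0,0,0.016],[0,0,0],1],[[0,0,0.02],[0,0,0],1],[[0,0,0.02],[0,0,0],1]]'
```

```text
time_s: 21.82
eef_pos: [0.4975, -0.3172, 0.2381]
tool_rot: [0.097, 0.995, 0.002, -0.003]
force: [-0.4, -0.5, -1.8]
gripper_width: 0.0215
grasp_force: 60.0
time_s: 22.32
eef_pos: [0.4991, -0.3194, 0.2228]
tool_rot: [0.098, 0.995, -0.0, 0.001]
force: [-0.4, -0.1, -2.3]
gripper_width: 0.0214
grasp_force: 60.0
```

```bash
python3 -m crank '[[[0,0,0.002],[0,0,0],1],[[0,0,0.005],[0,0,0],1],[[0,0,0.005],[0,0,0],1]]';python3 -m crank '[[[0,0,0.001],[0,0,0],1],[[0,0,0.002],[0,0,0],1],[[0,0,0.002],[0,0,0],1]]'
```

```text
time_s: 22.7
eef_pos: [0.4986, -0.3191, 0.2165]
tool_rot: [0.098, 0.995, 0.0, -0.0]
force: [-0.2, -0.1, -1.9]
gripper_width: 0.0219
grasp_force: 60.0
time_s: 23.08
eef_pos: [0.4989, -0.3193, 0.2157]
tool_rot: [0.098, 0.995, -0.0, -0.0]
force: [-3.6, 2.2, 3.8]
gripper_width: 0.0219
grasp_force: 60.0
```

Board is on the mat (about 6 N). Releasing and lifting clear.

```bash
python3 -m crank '[[[0,0,-0.0005],[0,0,0],0.8],[[0,0,-0.0005],[0,0,0],0.5],[[0,0,-0.0005],[0,0,0],0],[[0,0,-0.0005],[0,0,0],0],[[0,0,-0.0005],[0,0,0],0],[[0,0,-0.0005],[0,0,0],0],[[0,0,-0.0005],[0,0,0],0]]'
python3 -m crank '[[[0,0,-0.03],[0,0,0],0],[[0,0,-0.08],[0,0,0],0],[[0,0,-0.14],[0,0,0],0],[[0,0,-0.18],[0,0,0],0],[[0,0,-0.18],[0,0,0],0],[[0,0,-0.18],[0,0,0],0],[[0,0,-0.18],[0,0,0],0]]'
python3 - <<'E'
from h import *
a=grab('wrist','w6');b=grab('side','s9')
cv2.imwrite('pics/f.png',np.hstack([cv2.resize(a,(400,300)),cv2.resize(b[130:330,180:380],(300,300))])[:,:,::-1])
E
```

```text
time_s: 23.95
eef_pos: [0.4987, -0.3192, 0.2153]
tool_rot: [0.098, 0.995, -0.0, 0.0]
force: [-0.0, 0.3, 0.3]
gripper_width: 0.0762
grasp_force: 0.0
time_s: 24.82
eef_pos: [0.4984, -0.3189, 0.3929]
tool_rot: [0.098, 0.995, 0.001, -0.002]
force: [-0.9, 0.8, 0.1]
gripper_width: 0.0951
grasp_force: 0.0
```

View pics/f.png

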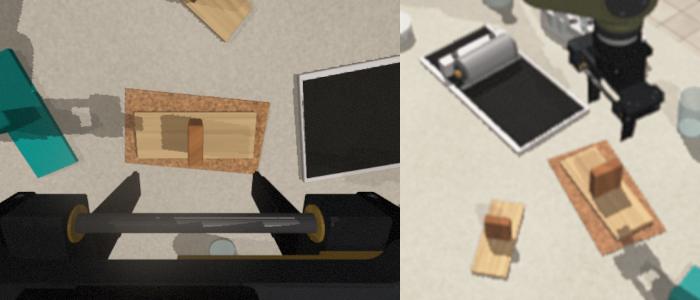

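The board lies flat in the middle of the mat, at (195,135) in the left half. The column is parked against the bar, at (480,55) in the right half.

```bash
python3 -c "
from workcell import env
print(env.sign_off())"
```

```text
the job is handed in; nothing more can be done
None
```

The job is handed in at about 25 s on the robot clock: the column was rolled over the sill into the pocket against the stop bar at no more than about 14 N, and the board is back flat on its cork mat and released; the hand-in returned no verdict.

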